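# Dress the cheese counter display

## Task

Dress the display: stand the orange cheese on the middle of the big yellow wheel; on the dark board stand the red cheese halfway between the honey jar and the milk can, in line with them, with the white cheese centred on top of it. Stand the green cheese on the board directly in front of the honey jar (towards the robot, square to the board's long edge), with a gap of about 25 mm between them. Leave the black cheese where it is, and let go of everything.

Things in the scene. Friction and masses are not known exactly. Their poses are not given: they have to be found in the camera images.
- board: Dark wooden display board, 180 (x) x 300 (y) x 18 mm thick, fixed on the table. Origin at the centre of its underside, on the table; z up, y along its long side, x across it, pointing away from the robot (to within 0.15 rad). It lies left or right of the big yellow wheel.
- honey_jar: Jar of amber honey with a paper band and a brass lid, 60 mm in diameter (61 over the band), 72 mm tall, fixed on the board near its far long edge, 45 mm behind the board's centre line and 100 mm from its middle, at one end or the other. Origin at the centre of its underside (on the board's top, 18 mm above the table); axes parallel to the board's.
- milk_can: Small aluminium milk can with a narrowed neck, 62 mm in diameter, 72 mm tall, fixed on the board in line with the honey jar along the board's long side, 200 mm from it, centre to centre, at the other end. Origin at the centre of its underside (on the board's top); axes parallel to the board's.
- big_wheel: Big pale-yellow cheese wheel, 140 mm in diameter, 60 mm tall, flat top, standing fixed on the table beside the board. Origin at the centre of its underside, z up; yaw means nothing.
- orange_cheese: Small orange cheese wheel with a pale-yellow disc on top, 64 mm in diameter, 40 mm tall, about 0.14 kg; origin at the centre of its underside, z up; loose, stands upright, round, so its yaw means nothing.
- red_cheese: Small red-waxed cheese wheel with a white paper disc on top, 62 mm in diameter, 40 mm tall, flat top, about 0.13 kg; origin at the centre of its underside, z up; loose, stands upright, round, so its yaw means nothing.
- white_cheese: Smallest cheese: a creamy-white upright drum with a buff disc on top, 46 mm in diameter, 46 mm tall, about 0.08 kg; origin at the centre of its underside, z up; loose, stands upright, round, so its yaw means nothing.
- green_cheese: Small green-waxed cheese wheel with a white paper disc on top, 54 mm in diameter, 44 mm tall, about 0.11 kg; origin at the centre of its underside, z up; loose, stands upright, round, so its yaw means nothing.
- black_cheese: Small black-waxed cheese wheel with a white paper disc on top, 58 mm in diameter, 40 mm tall. Not part of the display, stays where it is; origin at the centre of its underside, z up; loose, stands upright, round, so its yaw means nothing.
Mind the look-alikes: they are no part of the job. Several things look just like the orange_cheese: the one meant starts farthest from the robot's base.

How it is judged (in metres and radians):
At the end, for the whole second after the job is handed in: Upright, at rest: orange on big wheel (15 mm off centre at most); red on board, within 14 mm of the jar-can line, under 114 mm from each; white on red (11 mm); green on board, 69 to 97 mm in front of the jar centre to centre, 15 mm sideways at most (horizontal distance between orange_cheese and big_wheel below 0.015 m and height (world z) of orange_cheese between 0.055 and 0.066 m and horizontal distance between red_cheese and honey_jar below 0.114 m and horizontal distance between red_cheese and milk_can below 0.114 m and x of red_cheese in the frame of honey_jar between -0.014 and 0.014 m and height (world z) of red_cheese between 0.014 and 0.023 m and horizontal distance between white_cheese and red_cheese below 0.011 m and z of white_cheese in the frame of board between 0.053 and 0.063 m and x of green_cheese in the frame of honey_jar between -0.097 and -0.069 m and y of green_cheese in the frame of honey_jar between -0.015 and 0.015 m and height (world z) of green_cheese between 0.014 and 0.023 m and angle between each of orange_cheese, red_cheese, white_cheese, green_cheese's own z axis and vertical below 0.1 rad and linear speed of each of orange_cheese, red_cheese, white_cheese, green_cheese below 0.02 m/s); the robot touches nothing.
It fails at once if the black cheese is moved more than 20 mm or knocked over (distance of black_cheese from where it was at the start of the episode above 0.02 m or angle between black_cheese's own z axis and vertical above 0.3 rad).
It also fails if it takes over 112 s, if anything falls off the work surface, if the arm or the gripper's body presses on something with over 40 N, if the wrist force passes 120 N, or if a joint passes its speed limit or range.

## Robot

A 7-joint arm with a two-finger parallel gripper is mounted at the origin on the work surface. World frame = base frame: x ahead of the robot, y to its left, z up, the work surface at z = 0. Lengths are in mm, angles in degrees, forces in N, time in s.
With the tool pointing down it reaches from about 425 to 950 mm from the base axis. Payload 4.7 kg.
Tool frame: the origin (TCP) lies on the front face of the gripper's body, between the roots of the fingers; the fingertips stand 70 mm ahead of it and the grasp point (between the pads) lies 51 mm ahead of it (r.tcp_to_tips is the distance from the TCP to the fingertips, in mm); z points along the fingers, y is the direction in which the jaws open and shut (so a half turn about z gives the same grasp; the last joint's range is limited). The gripper opens to 87 mm and grips with 3 to 60 N. Pads are 19 mm wide; open, the fingers measure 117 mm over their backs; the gripper's body (75 mm by 190 mm) begins 51 mm behind the grasp point.
Start: joints at [-1.656, 26.849, -2.785, 87.806, 1.381, 65.374, -4.715], TCP at [675.013, 0.043, 292.273] pointing down, gripper open.
Joint ranges: [-148.3, 148.3], [-19.14, 114.17], [-79.39, 73.82], [5.75, 140.21], [-59.74, 239.74], [12.07, 113.84], [-152.46, 152.46]. Speed limits (degrees/s): [147.25, 147.25, 180, 180, 180, 180, 180].

## Interface

Orientations are given as [roll, pitch, yaw] about the fixed x, y, z axes, in that order (R = Rz(yaw) Ry(pitch) Rx(roll)).
In Python, from bench import r gives the robot as it stands.
- The arm moves only by the tool arm_command, never from a script. Its argument "motion" is a list of rows, each a list of 7 numbers: the shift along the world's x, y, z in m, then the turn, a rotation vector about the world's x, y, z in degrees, then the finger opening in m, from 0 to 0.087. In form: [[tx, ty, tz, ax, ay, az, grip], ...]. A call has 1 to 10 rows; each row shifts and turns the commanded pose from where the row before left it; what a row does not reach is not made up. A row lasts 1/12 s, in which the tool goes at most 41.7 mm and 7.16 degrees, less where a joint would pass 70% of its speed; a pose out of reach is approached as far as the arm can. A call with a gripper value outside its range is refused whole. The fingers move at their own pace and stop on an object; "newtons" is the grip in N (left out, the last holds). Time passes only in rows, so rows that do not move let the fingers close. It gives the time, the measured TCP pose, the force and the opening at its end, in the units of the state.
- r.get_obs(): the state, without advancing time (a new reading comes with each control period).
- r.capture(name): name is "scene" or "side" or "wrist"; returns a dict with "color" (384x512x3 uint8, blue, green, red), "depth" (384x512 float32, mm along the optical axis (not along the pixel's ray), 0 where there is no reading), "mtx" (3x3 intrinsics, pixels), "rvec" (rotation vector, rad) and "tvec" (3), from world to camera coordinates, as OpenCV has them. Camera axes: x right, y down, z forward; pixel columns grow to the right and rows downward; lengths in mm; the calibration is good to about 2 mm. The wrist camera is an equidistant fisheye: a pixel r from the principal point sees the ray r / f radians off the axis. A picture is of the moment at which its call begins.
- r.close_job(): hands the job in, once; it reports no verdict.
The state is a dict: "t": time; "joint_positions": joint angles; "joint_velocities": joint speeds; "effort": joint torques, N m; "tcp_pos": TCP position; "eef_rot": TCP orientation; "wrist_force": force on the tool from outside, world axes, zero at the start; "moment": the same for the moment, N m; "grip_width": finger opening in mm.
Only numpy, scipy, OpenCV 4.12 (cv2) and the standard library are available. Lean on these libraries where they do the work, as an engineer would, in place of code of your own. Each camera call takes 0.05 s, during which the arm holds its last target.

## Working session

There is one attempt and no reset: what is moved stays moved. The work goes in short steps, Python scripts to look and compute and a tool call to move; the robot and the scene stay as the last step left them, time stands still between calls to the robot, and variables do not carry over. Pictures are saved under pics/ and viewed, and the job is handed in when it is done.

Besides the shell and the picture viewer there is one more tool, called after ">>>" by a JSON object that holds its "op" and its "data". arm_command: Moves the arm, as the interface text tells. Its arguments: {"type":"object","properties":{"motion":{"type":"array"},"newtons":{"type":"number"}},"required":["motion"]}

```bash
mkdir -p pics
python3 - <<'E'
from bench import r
import cv2,pickle
for n in("scene","side","wrist"):
    c=r.capture(n); cv2.imwrite(f"pics/{n}0.png",c["color"]); pickle.dump(c,open(f"{n}0.pkl","wb"))
    print(n,c["mtx"].tolist(),c["rvec"],c["tvec"])
o=r.get_obs();print(o)
E
```

```text
scene [[430.86858759317835, 0.0, 257.16563474597615], [0.0, 430.86858759317835, 188.38091571015443], [0.0, 0.0, 1.0]] [ 2.54954151  0.62312003 -0.1584209 ] [-385.51681294 -148.02251624 1400.19155617]
side [[464.2201256043513, 0.0, 259.011622828088], [0.0, 464.2201256043513, 189.33143382614276], [0.0, 0.0, 1.0]] [ 0.19350335 -2.84483355  1.19159537] [ 424.63467435   52.11745942 1439.94835611]
wrist [[297.3186396354542, 0.0, 255.25320550845635], [0.0, 297.3186396354542, 192.50829791074327], [0.0, 0.0, 1.0]] [-2.86435833e+00 -4.17863280e-04  2.50103062e-03] [-673.62882809  -33.6439806   390.4220054 ]
{'t': 0.15, 'joint_positions': array([-1.655979  , 26.88881731, -2.78264227, 87.85617819,  1.38102257,
       65.37403771, -4.71607275]), 'joint_velocities': array([-0.01093367, -0.0655957 ,  0.12294677, -0.2793245 , -0.06034947,
       -0.00766532,  0.04663638]), 'effort': array([ 7.46239912e-04, -5.08426881e+01, -8.08802387e-02, -2.36421436e+01,
       -6.13636756e-02,  3.56170710e-02,  1.36465555e-04]), 'tcp_pos': array([6.74666788e+02, 6.22263762e-03, 2.91428784e+02]), 'eef_rot': array([-1.79914579e+02,  3.48318811e-03,  8.99995358e+01]), 'wrist_force': array([-0.03413285,  0.43518619, -0.54584535]), 'moment': array([ 0.06215142, -0.02556762, -0.0212927 ]), 'grip_width': 87.08982477739522}
```

View pics/scene0.png

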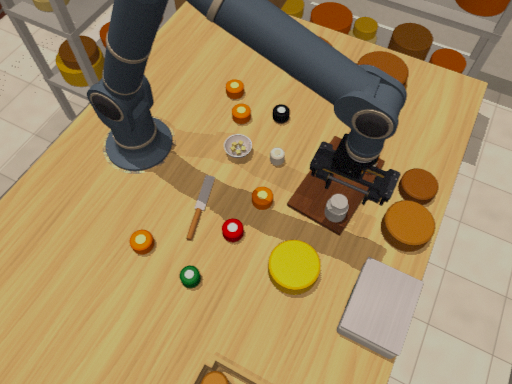

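View pics/side0.png

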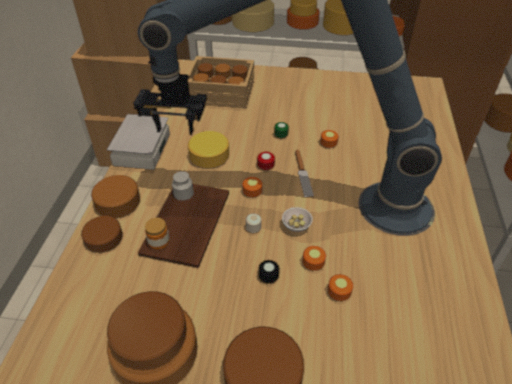

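View pics/wrist0.png

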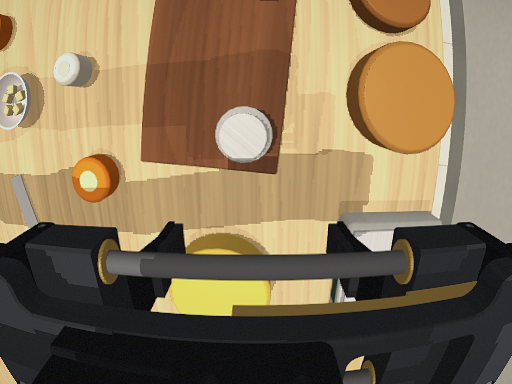

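```bash
cat > h.py <<'E'
import cv2,numpy as np,pickle
def ray(c,uv):
    R,_=cv2.Rodrigues(c["rvec"]);t=np.asarray(c["tvec"]).ravel()
    u=(np.array(uv,float)-c["mtx"][:2,2])/c["mtx"][0,0]
    if c.get("fish"):
        th=np.hypot(*u); d=np.array([*(u/th*np.sin(th)),np.cos(th)]) if th>0 else np.array([0,0,1.])
    else: d=np.array([*u,1.])
    return -R.T@t, R.T@d
def onz(c,uv,z):
    o,d=ray(c,uv); return (o+d*(z-o[2])/d[2])[:2]
def blobs(c,lo,hi,amin=15,amax=1e9):
    hsv=cv2.cvtColor(c["color"],cv2.COLOR_BGR2HSV)
    m=cv2.inRange(hsv,np.array(lo),np.array(hi))
    n,l,s,ce=cv2.connectedComponentsWithStats(m)
    return [(ce[i].round(1),s[i].tolist()) for i in range(1,n) if amin<=s[i,4]<=amax]
E
python3 - <<'E'
from h import *
for n in("scene","side"):
    c=pickle.load(open(n+"0.pkl","rb"))
    hsv=cv2.cvtColor(c["color"],cv2.COLOR_BGR2HSV)
    P={"scene":dict(oA=(262,196),oB=(241,112),oC=(235,87),oD=(142,240),red=(232,230),green=(190,276),white=(277,155),black=(281,113),wheel=(294,264),can=(338,202)),
       "side":dict(oA=(252,186),oB=(314,255),oC=(341,285),oD=(330,137),red=(266,159),green=(281,128),white=(254,221),black=(269,270),wheel=(208,147),can=(182,180),jar=(156,226))}[n]
    Z=dict(red=40,green=44,white=46,black=40,wheel=60,can=90,jar=90)
    for k,p in P.items(): 
        w=onz(c,p,Z.get(k,40));print(n,k,w.round(0),np.hypot(*w).round(0),hsv[p[1],p[0]])
c=pickle.load(open("scene0.pkl","rb"));cv2.imwrite("pics/crop.png",cv2.resize(c["color"][80:300,120:360],None,fx=3,fy=2.7,interpolation=cv2.INTER_CUBIC))
c=pickle.load(open("side0.pkl","rb"));cv2.imwrite("pics/crop2.png",cv2.resize(c["color"][110:300,130:370],None,fx=3,fy=3,interpolation=cv2.INTER_CUBIC))
E
```

```text
scene oA [455. -10.] 455.0 [ 30  92 194]
scene oB [250. 239.] 346.0 [ 29 100 193]
scene oC [180. 326.] 372.0 [ 29 104 192]
scene oD [ 225. -287.] 365.0 [ 30  83 193]
scene red [ 430. -146.] 454.0 [ 38  11 193]
scene green [ 398. -314.] 507.0 [ 34  11 194]
scene white [432. 136.] 453.0 [ 26  31 182]
scene black [369. 296.] 473.0 [160  77  20]
scene wheel [ 628. -164.] 649.0 [ 28 220 194]
scene can [662.  45.] 664.0 [ 17  33 178]
side oA [449.  13.] 449.0 [ 13 185 172]
side oB [244. 255.] 353.0 [ 30 100 176]
side oC [171. 341.] 382.0 [ 30  96 175]
side oD [ 215. -267.] 343.0 [ 14 175 172]
side red [ 422. -121.] 439.0 [  4 117 148]
side green [ 389. -290.] 486.0 [ 62 116  88]
side white [421. 161.] 451.0 [ 37  27 173]
side black [358. 320.] 481.0 [ 39  27 160]
side wheel [ 618. -132.] 632.0 [ 24 168 173]
side can [653.  67.] 656.0 [ 19  37 145]
side jar [677. 254.] 723.0 [ 17 159 157]
```

View pics/crop.png

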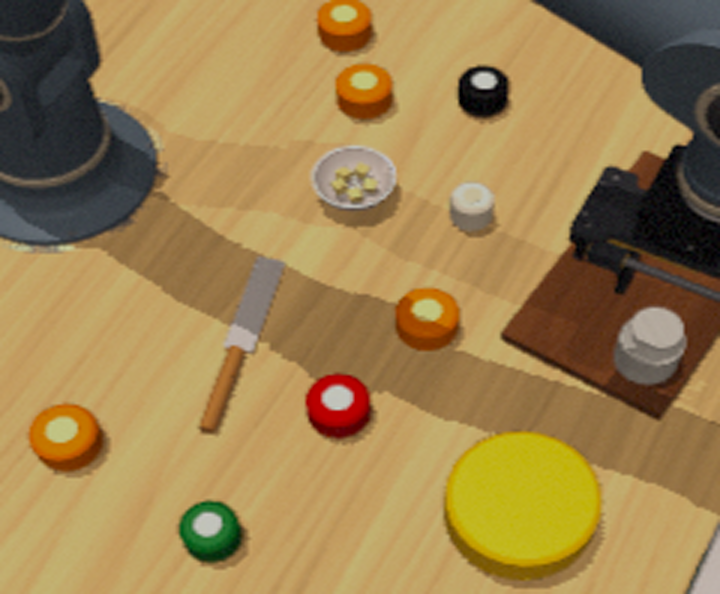

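View pics/crop2.png

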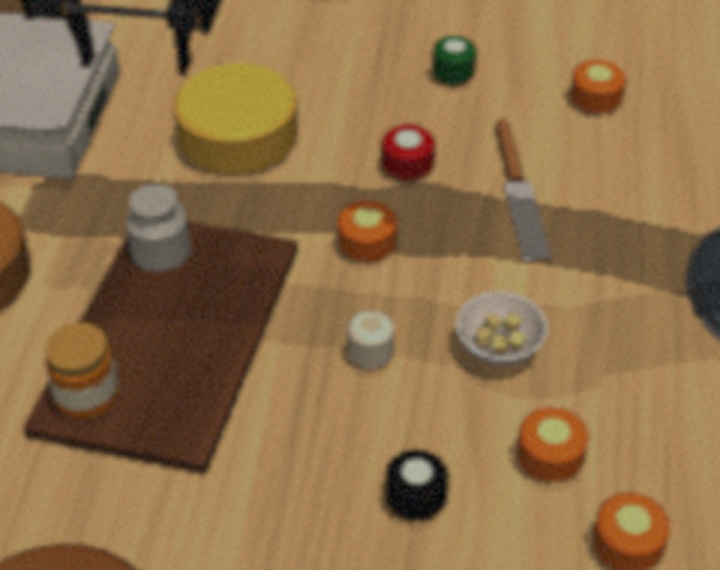

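Run:
```python
from h import *
P={"scene":dict(oA=(262,196),red=(232,230),green=(190,276),white=(277,153),black=(281,109)),
   "side":dict(oA=(252,183),red=(266,157),green=(281,126),white=(253,217),black=(269,267))}
Z=dict(oA=40,red=40,green=44,white=46,black=40)
def cen(c,p,k):
    hsv=cv2.cvtColor(c["color"],cv2.COLOR_BGR2HSV).astype(int)
    u,v=p;r=9
    w=hsv[v-r:v+r+1,u-r:u+r+1]
    if k=="oA": m=(w[...,0]>=22)&(w[...,2]>100)&(w[...,1]<150)
    elif k=="white": m=None
    else: m=(w[...,1]<75)&(w[...,2]>120)
    return m
for k in Z:
    W=[]
    for n in P:
        c=pickle.load(open(n+"0.pkl","rb"));m=cen(c,P[n][k],k)
        if m is None: W.append((n,None));continue
        nn,l,s,ce=cv2.connectedComponentsWithStats(m.astype(np.uint8))
        i=min(range(1,nn),key=lambda i:np.hypot(*(ce[i]-9))-s[i,4]*.02)
        q=ce[i]-9+P[n][k]; W.append((n,q.round(1),s[i,4],onz(c,q,Z[k]).round(1)))
    print(k,W)
# wheel: yellow mask top ellipse ; use depth-selected
for n,win in(("scene",(255,230,330,300)),("side",(180,125,235,172))):
    c=pickle.load(open(n+"0.pkl","rb"))
    R,_=cv2.Rodrigues(c["rvec"])
    a,b,d,e=win
    uu,vv=np.meshgrid(np.arange(a,d),np.arange(b,e));D=c["depth"][b:e,a:d]
    K=c["mtx"];X=np.stack([(uu-K[0,2])/K[0,0]*D,(vv-K[1,2])/K[1,1]*D,D],-1)-np.ravel(c["tvec"])
    X=X@R
    hsv=cv2.cvtColor(c["color"],cv2.COLOR_BGR2HSV)[b:e,a:d]
    m=(abs(X[...,2]-60)<6)&(D>0)
    p=X[m][:,:2].astype(np.float32);print(n,"wheel",cv2.minEnclosingCircle(p),p.mean(0),p.shape, X[m][:,2].mean())
```

```text
oA [('scene', array([262.1, 194.2]), np.int32(56), array([452.5,  -5. ])), ('side', array([252. , 181.9]), np.int32(37), array([451.5,  -5.5]))]
red [('scene', array([232. , 226.9]), np.int32(67), array([ 425.6, -137.7])), ('side', array([265.6, 155.9]), np.int32(35), array([ 425. , -135.8]))]
green [('scene', array([188.7, 273.8]), np.int32(75), array([ 391.5, -310.7])), ('side', array([281.2, 124.7]), np.int32(26), array([ 390.7, -310. ]))]
white [('scene', None), ('side', None)]
black [('scene', array([280.9, 109.5]), np.int32(41), array([361.8, 309.6])), ('side', array([268.5, 266.7]), np.int32(64), array([361.1, 309.8]))]
scene wheel ((627.4114990234375, -160.88526916503906), 69.33566284179688) [ 628.1901 -162.682 ] (1998, 2) 59.24281412666774
side wheel ((623.13134765625, -155.2606964111328), 69.93065643310547) [ 622.26764 -153.18184] (779, 2) 58.46661823220786
```

```bash
cat >> h.py <<'E'
def cloud(c,win):
    a,b,d,e=win
    R,_=cv2.Rodrigues(c["rvec"])
    uu,vv=np.meshgrid(np.arange(a,d),np.arange(b,e));D=c["depth"][b:e,a:d]
    K=c["mtx"];X=np.stack([(uu-K[0,2])/K[0,0]*D,(vv-K[1,2])/K[1,1]*D,D],-1)-np.ravel(c["tvec"])
    X=X@R; X[D<=0]=np.nan
    return X
E
python3 - <<'E'
from h import *
for n,k,win,z in(("scene","white",(265,142,290,170),46),("side","white",(240,208,268,238),46),("scene","can",(320,188,355,225),90),("side","can",(168,168,198,202),90),("side","jar",(143,215,172,250),90),("scene","oA",(245,180,280,212),40),("side","oA",(238,172,266,198),40)):
    c=pickle.load(open(n+"0.pkl","rb"));X=cloud(c,win);m=abs(X[...,2]-z)<5
    p=X[m][:,:2].astype(np.float32);print(n,k,cv2.minEnclosingCircle(p),p.mean(0),len(p))
# wheel ellipse from yellow
for n in("scene","side"):
    c=pickle.load(open(n+"0.pkl","rb"))
    hsv=cv2.cvtColor(c["color"],cv2.COLOR_BGR2HSV)
    b=blobs(c,(10,100,20),(22,255,125),600);print(n,[x for x in b][:8])
# board: side image, dark-brown mask
c=pickle.load(open("side0.pkl","rb"))
hsv=cv2.cvtColor(c["color"],cv2.COLOR_BGR2HSV); print(hsv[235,200],hsv[200,210],hsv[240,175])
m=cv2.inRange(hsv,(0,60,20),(14,255,115))
n,l,s,ce=cv2.connectedComponentsWithStats(m); i=l[235,200];print(s[i])
m=(l==i).astype(np.uint8)*255;cv2.imwrite("pics/bm.png",m)
h=cv2.convexHull(max(cv2.findContours(m,0,2)[0],key=cv2.contourArea));
for e in(4,6,9,12): 
    q=cv2.approxPolyDP(h,e,True)[:,0];print(e,[(p.tolist(),onz(c,p,18).round(0).tolist()) for p in q])
E
```

```text
scene white ((427.1636657714844, 145.44705200195312), 23.012104034423828) [429.1569  144.03596] 121
side white ((423.3530578613281, 151.3025360107422), 22.512514114379883) [423.03363 149.91176] 110
scene can ((664.4845581054688, 50.20094680786133), 24.9340763092041) [663.6896  48.5565] 208
side can ((660.0916748046875, 49.88988494873047), 25.982913970947266) [659.60345  51.94444] 130
side jar ((679.6214599609375, 249.33140563964844), 28.479297637939453) [680.3816  250.32187] 246
scene oA ((454.7701416015625, -7.3816094398498535), 31.709354400634766) [454.28375   -8.427841] 298
side oA ((450.3477478027344, -3.2494726181030273), 31.40644645690918) [449.30927   -1.802251] 198
scene [(array([483.4,   6.5]), [455, 0, 56, 17, 686]), (array([411.1,  40.1]), [388, 23, 45, 38, 1193]), (array([323.6, 200.7]), [287, 169, 95, 67, 2091])]
side [(array([112. ,  55.3]), [72, 0, 92, 118, 7229]), (array([252.6,  17.4]), [213, 0, 61, 32, 1008]), (array([302.7,  13.6]), [287, 0, 33, 30, 798]), (array([336.3,  18.2]), [323, 0, 31, 35, 787]), (array([462.4,  58.6]), [390, 0, 122, 180, 11775]), (array([220.5,  83.8]), [179, 58, 75, 78, 2379]), (array([102., 138.]), [85, 120, 37, 47, 940]), (array([180.5, 211.4]), [81, 161, 223, 107, 7838])]
[ 11 148  76] [  8 136  71] [ 12 159  82]
[ 138  183   90   85 3934]
4 [([227, 191], [527.0, 23.0]), ([197, 267], [554.0, 321.0]), ([139, 254], [723.0, 300.0]), ([172, 187], [703.0, 29.0]), ([193, 183], [642.0, 2.0])]
6 [([227, 191], [527.0, 23.0]), ([197, 267], [554.0, 321.0]), ([139, 254], [723.0, 300.0]), ([172, 187], [703.0, 29.0])]
9 [([227, 191], [527.0, 23.0]), ([197, 267], [554.0, 321.0]), ([139, 254], [723.0, 300.0]), ([172, 187], [703.0, 29.0])]
12 [([227, 191], [527.0, 23.0]), ([197, 267], [554.0, 321.0]), ([139, 254], [723.0, 300.0]), ([172, 187], [703.0, 29.0])]
```

View pics/bm.png

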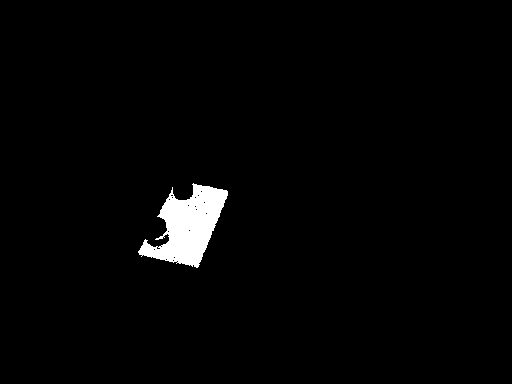

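Run:
```python
from h import *
c=pickle.load(open("wrist0.pkl","rb"));c["fish"]=1
for k,p,z in(("can",(244,135),90),("oA",(89,181),40),("white",(66,69),46),("bcorner",(142,160),18),("bcorner far",(277,173),18),("bedge",(157,0),18)): print(k,onz(c,p,z).round(1))
print(ray(c,(255,192)))
for n,w in(("scene",(220,132,256,164)),("side",(278,204,316,238))):
    X=cloud(pickle.load(open(n+"0.pkl","rb")),w);m=X[...,2]>12;p=X[m];print(n,cv2.minEnclosingCircle(p[:,:2].astype(np.float32)),p[:,2].max())
```

```text
can [662.7  49.9]
oA [452.5  -7.4]
white [430.  143.7]
bcorner [525.6  14.6]
bcorner far [701.   -3.9]
bedge [548.2 226. ]
(array([674.29865382,  74.52929658, 383.54108928]), array([-0.00252557, -0.2720509 , -0.96227955]))
scene ((301.94366455078125, 121.76327514648438), 46.10060501098633) 40.72627045978464
side ((299.7384033203125, 119.77824401855469), 46.01874542236328) 39.43541536005211
```

>>> {"op": "arm_command", "data": {"motion": [[-0.037,-0.0009,-0.01,0,0,0,0.087],[-0.037,-0.0009,-0.01,0,0,0,0.087],[-0.037,-0.0009,-0.02,0,0,0,0.087],[-0.037,-0.0009,-0.02,0,0,0,0.087],[-0.037,-0.0009,-0.02,0,0,0,0.087],[-0.0375,-0.001,-0.02,0,0,0,0.087],[0,0,-0.03,0,0,0,0.087],[0,0,0,0,0,0,0.087],[0,0,0,0,0,0,0.087]]}}

```text
t: 0.9
tcp_pos: [454.3, -5.4, 163.0]
eef_rot: [-179.9, -0.0, 90.0]
wrist_force: [0.4, 0.2, 1.8]
grip_width: 86.9
```

>>> {"op": "arm_command", "data": {"motion": [[-0.001,0,-0.028,0,0,0,0.087],[0,0,-0.028,0,0,0,0.087],[0,0,-0.029,0,0,0,0.087],[0,0,0,0,0,0,0.087],[0,0,0,0,0,0,0.05],[0,0,0,0,0,0,0.05],[0,0,0,0,0,0,0.05],[0,0,0,0,0,0,0.05],[0,0,0,0,0,0,0.05],[0,0,0,0,0,0,0.05]], "newtons": 20}}

```text
t: 1.73
tcp_pos: [453.9, -5.4, 79.6]
eef_rot: [179.9, -0.0, 90.0]
wrist_force: [-1.9, -0.8, 8.2]
grip_width: 62.7
```

>>> {"op": "arm_command", "data": {"motion": [[0,0,0.03,0,0,0,0.05],[0,0,0.04,0,0,0,0.05],[0.02,-0.02,0.03,0,0,0,0.05],[0.027,-0.026,0,0,0,0,0.05],[0.027,-0.026,0,0,0,0,0.05],[0.026,-0.026,0,0,0,0,0.05],[0,0,0,0,0,0,0.05],[0,0,0,0,0,0,0.05]]}}

```text
t: 2.4
tcp_pos: [554.1, -105.4, 178.5]
eef_rot: [179.9, 0.0, 89.8]
wrist_force: [-0.2, 0.6, -0.7]
grip_width: 62.3
```

```bash
cat > snap.py <<'E'
import sys,pickle,cv2
from bench import r
tag=sys.argv[1]
for n in sys.argv[2:]:
    c=r.capture(n); 
    if n=="wrist": c["fish"]=1
    cv2.imwrite(f"pics/{n}{tag}.png",c["color"]); pickle.dump(c,open(f"{n}{tag}.pkl","wb"))
print(r.get_obs()["tcp_pos"],r.get_obs()["grip_width"])
E
python3 snap.py 1 wrist scene
```

```text
[ 552.52943445 -102.80384534  178.02678544] 63.05753740272953
```

View pics/wrist1.png

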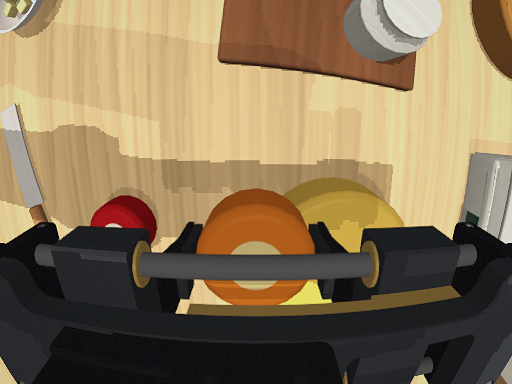

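View pics/scene1.png

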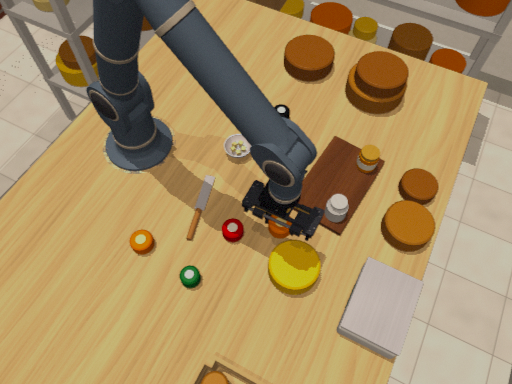

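```bash
python3 snap.py 1b side
python3 - <<'E'
from h import *
for f,k,win,z in(("side1b","wheel",(180,125,240,172),60),("scene1","wheel",(255,230,330,300),60),("scene1","jar",(350,140,388,178),90),("scene1","can",(320,188,355,225),90),("side1b","jar",(143,215,172,250),90),("side1b","can",(168,168,198,202),90)):
    c=pickle.load(open(f+".pkl","rb"));X=cloud(c,win);m=abs(X[...,2]-z)<5
    p=X[m][:,:2].astype(np.float32);print(f,k,cv2.minEnclosingCircle(p),p.mean(0),len(p))
    ys,xs=np.nonzero(m); 
    cnt=cv2.convexHull(np.stack([xs,ys],1).astype(np.int32)); e=cv2.fitEllipse(cnt); print("  ell",onz(c,(e[0][0]+win[0],e[0][1]+win[1]),z))
E
```

```text
[ 552.37936083 -102.35552556  178.08782159] 62.8959423635172
side1b wheel ((624.7410278320312, -155.49623107910156), 69.14176940917969) [ 637.23376 -145.36757] 508
  ell [ 621.24665221 -150.39980861]
scene1 wheel ((627.3731079101562, -160.74612426757812), 68.87864685058594) [ 628.3601  -162.27054] 1940
  ell [ 628.74261587 -163.78630793]
scene1 jar ((683.4852294921875, 248.24009704589844), 29.570947647094727) [684.9429  246.45302] 226
  ell [685.26991614 246.11056557]
scene1 can ((662.9270629882812, 47.66273880004883), 24.734920501708984) [663.80365   48.536987] 208
  ell [663.87424235  48.30195541]
side1b jar ((681.354248046875, 249.39990234375), 29.26713752746582) [680.1911  250.79185] 250
  ell [679.36621578 252.49250664]
side1b can ((658.6881713867188, 50.21762466430664), 25.279756546020508) [659.3821    51.633842] 131
  ell [658.7168862  52.7953073]
```

View pics/side1b.png

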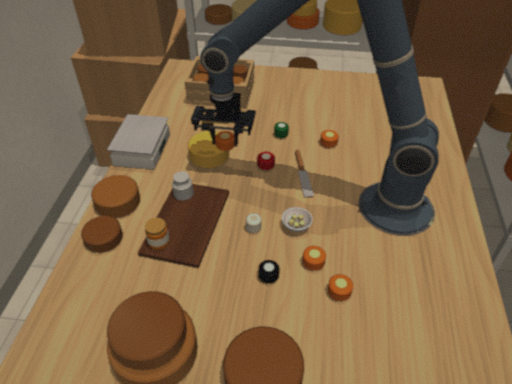

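>>> {"op": "arm_command", "data": {"motion": [[0.025,-0.019,0,0,0,0,0.05],[0.025,-0.019,0,0,0,0,0.05],[0.023,-0.0175,0,0,0,0,0.05],[0,0,-0.015,0,0,0,0.05],[0,0,-0.01,0,0,0,0.05],[0,0,0,0,0,0,0.05],[0,0,0,0,0,0,0.05],[0,0,0,0,0,0,0.05]]}}

```text
t: 3.22
tcp_pos: [625.8, -157.5, 153.5]
eef_rot: [-180.0, -0.0, 90.1]
wrist_force: [0.5, -0.5, -0.9]
grip_width: 62.8
```

>>> {"op": "arm_command", "data": {"motion": [[0,0,-0.008,0,0,0,0.05],[0,0,-0.004,0,0,0,0.05],[0,0,-0.001,0,0,0,0.05],[0,0,0,0,0,0,0.05],[0,0,0,0,0,0,0.05],[0,0,0,0,0,0,0.05]]}}

```text
t: 3.72
tcp_pos: [626.4, -159.0, 140.4]
eef_rot: [180.0, 0.0, 90.0]
wrist_force: [-0.1, -0.8, -2.1]
grip_width: 62.8
```

>>> {"op": "arm_command", "data": {"motion": [[0,0,-0.0015,0,0,0,0.05],[0,0,0,0,0,0,0.05],[0,0,0,0,0,0,0.07],[0,0,0,0,0,0,0.08],[0,0,0,0,0,0,0.087],[0,0,0,0,0,0,0.087],[0,0,0,0,0,0,0.087],[0,0,0.02,0,0,0,0.087],[0,0,0.04,0,0,0,0.087],[0,0,0,0,0,0,0.087]]}}

```text
t: 4.55
tcp_pos: [629.9, -159.7, 205.5]
eef_rot: [179.3, 0.1, 90.0]
wrist_force: [0.7, 0.4, 1.2]
grip_width: 87.2
```

>>> {"op": "arm_command", "data": {"motion": [[-0.035,0.004,0,0,0,0,0.087],[-0.035,0.004,0,0,0,0,0.087],[-0.035,0.004,0,0,0,0,0.087],[-0.035,0.004,-0.01,0,0,0,0.087],[-0.035,0.003,-0.02,0,0,0,0.087],[-0.0265,0.003,-0.02,0,0,0,0.087],[0,0,0,0,0,0,0.087],[0,0,0,0,0,0,0.087],[0,0,0,0,0,0,0.087]]}}

```text
t: 5.3
tcp_pos: [426.1, -137.1, 149.3]
eef_rot: [179.9, 0.0, 90.0]
wrist_force: [-0.2, -0.6, -0.3]
grip_width: 87.1
```

```bash
python3 snap.py 2 scene side
python3 - <<'E'
from h import *
for n in("scene2","side2"):
    c=pickle.load(open(n+".pkl","rb")); a,b,d,e=(265,220,330,290) if "sc" in n else (185,115,235,165)
    h=cv2.cvtColor(c["color"],cv2.COLOR_BGR2HSV)[b:e,a:d].astype(int);X=cloud(c,(a,b,d,e))
    m=abs(X[...,2]-100)<6; ys,xs=np.nonzero(m); p=X[m][:,:2].astype(np.float32); print(n,len(p),cv2.minEnclosingCircle(p))
    cv2.imwrite(f"pics/{n}c.png",cv2.resize(c["color"][b:e,a:d],None,fx=6,fy=6))
E
```

```text
[ 426.8287703  -137.16224474  149.58419092] 87.16351275356666
scene2 438 ((628.4130249023438, -161.2671661376953), 32.38941955566406)
side2 171 ((625.9462280273438, -155.5299530029297), 33.426395416259766)
```

View pics/scene2.png

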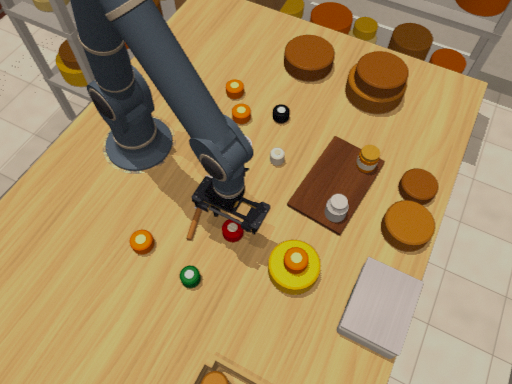

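Run:
```python
from h import *
c=pickle.load(open("scene0.pkl","rb"))
for p in((192,237),(201,208),(212,180)): print(onz(c,p,5))
```

```text
[ 330.57228053 -204.63428485]
[ 305.06797055 -112.79027252]
[284.81723872 -13.91398328]
```

Clear of the knife. Descend on red.

>>> {"op": "arm_command", "data": {"motion": [[-0.001,0,-0.028,0,0,0,0.087],[0,0,-0.028,0,0,0,0.087],[0,0,-0.016,0,0,0,0.087],[0,0,0,0,0,0,0.087],[0,0,0,0,0,0,0.05],[0,0,0,0,0,0,0.05],[0,0,0,0,0,0,0.05],[0,0,0,0,0,0,0.05],[0,0,0,0,0,0,0.05],[0,0,0,0,0,0,0.05]]}}

```text
t: 6.23
tcp_pos: [424.5, -137.1, 77.6]
eef_rot: [179.9, 0.0, 90.0]
wrist_force: [-0.5, 0.5, 6.9]
grip_width: 61.0
```

>>> {"op": "arm_command", "data": {"motion": [[0,0,0.03,0,0,0,0.05],[0,0,0.04,0,0,0,0.05],[0,0.01,0.04,0,0,0,0.05],[0.02,0.032,0.012,0,0,0,0.05],[0.023,0.032,0,0,0,0,0.05],[0.023,0.032,0,0,0,0,0.05],[0.023,0.032,0,0,0,0,0.05],[0.023,0.032,0,0,0,0,0.05],[0.023,0.032,0,0,0,-2,0.05],[0.023,0.032,0,0,0,-2,0.05]]}}

```text
t: 7.07
tcp_pos: [582.3, 98.6, 198.7]
eef_rot: [-180.0, 0.0, 85.9]
wrist_force: [1.5, -0.6, -1.1]
grip_width: 61.1
```

>>> {"op": "arm_command", "data": {"motion": [[0.03,0.025,0,0,0,-2,0.05],[0.03,0.016,0,0,0,0,0.05],[0.029,0.0115,0,0,0,0,0.05],[0,0,0,0,0,0,0.05],[0,0,0,0,0,0,0.05],[0,0,0,0,0,0,0.05]]}}

```text
t: 7.57
tcp_pos: [669.8, 148.9, 197.9]
eef_rot: [-179.9, 0.1, 84.0]
wrist_force: [-0.2, -0.1, -1.6]
grip_width: 61.6
```

```bash
python3 snap.py 3 wrist
```

```text
[669.67829739 148.6030317  198.25566887] 61.254764589228934
```

View pics/wrist3.png

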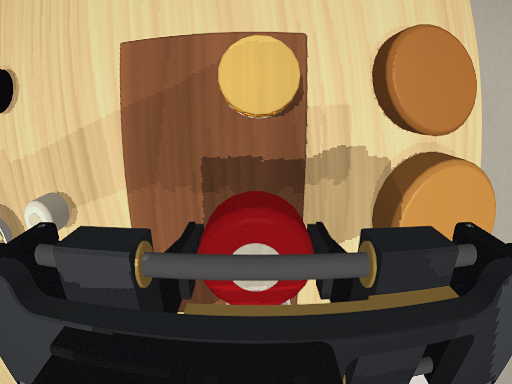

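Run:
```python
from h import *
c=pickle.load(open("wrist3.pkl","rb"))
for p,z in(((259,76),90),((121,43),18),((306,33),18)): print(onz(c,p,z))
```

```text
[681.88950044 245.56535518]
[555.55353131 308.65913212]
[730.50640277 291.16631002]
```

>>> {"op": "arm_command", "data": {"motion": [[0.0025,0,-0.03,0,0,0,0.05],[0,0,-0.03,0,0,0,0.05],[0,0,-0.02,0,0,0,0.05],[0,0,-0.01,0,0,0,0.05],[0,0,0,0,0,0,0.05],[0,0,0,0,0,0,0.05],[0,0,0,0,0,0,0.05]]}}

```text
t: 8.2
tcp_pos: [674.2, 149.6, 110.7]
eef_rot: [179.8, -0.1, 84.0]
wrist_force: [0.1, 0.3, 0.1]
grip_width: 61.1
```

>>> {"op": "arm_command", "data": {"motion": [[-0.001,0,-0.009,0,0,0,0.05],[0,0,-0.004,0,0,0,0.05],[0,0,-0.001,0,0,0,0.05],[0,0,0,0,0,0,0.05],[0,0,0,0,0,0,0.05]]}}

```text
t: 8.62
tcp_pos: [672.5, 149.7, 95.6]
eef_rot: [180.0, -0.0, 84.0]
wrist_force: [-2.4, -0.7, 4.4]
grip_width: 61.1
```

>>> {"op": "arm_command", "data": {"motion": [[0,0,0,0,0,0,0.07],[0,0,0,0,0,0,0.08],[0,0,0,0,0,0,0.08],[0,0,0,0,0,0,0.08],[0,0,0.02,0,0,0,0.08],[0,0,0.04,0,0,0,0.08],[0,0,0.04,0,0,0,0.08],[-0.02,0,0,0,0,0,0.08],[-0.04,0,0,0,0,0,0.08],[-0.04,0,0,0,0,0,0.08]]}}

```text
t: 9.45
tcp_pos: [572.1, 149.4, 195.3]
eef_rot: [179.9, -0.1, 83.9]
wrist_force: [-1.1, 1.2, -0.0]
grip_width: 80.1
```

>>> {"op": "arm_command", "data": {"motion": [[-0.04,0,0,0,0,0,0.075],[-0.04,0,0,0,0,0,0.075],[-0.04,-0.001,-0.02,0,0,0,0.075],[-0.027,0,-0.02,0,0,0,0.075],[0,0,0,0,0,0,0.075],[0,0,0,0,0,0,0.075],[0,0,0,0,0,0,0.075]]}}

```text
t: 10.03
tcp_pos: [429.4, 149.0, 156.7]
eef_rot: [179.9, -0.1, 84.0]
wrist_force: [0.0, 0.1, 0.0]
grip_width: 75.2
```

```bash
python3 snap.py 4 scene side
python3 - <<'E'
from h import *
for n in("scene4","side4"):
    c=pickle.load(open(n+".pkl","rb"))
    hsv=cv2.cvtColor(c["color"],cv2.COLOR_BGR2HSV)
    m=cv2.inRange(hsv,(0,150,60),(6,255,255))|cv2.inRange(hsv,(172,150,60),(180,255,255))
    nn,l,s,ce=cv2.connectedComponentsWithStats(m);print(n,[(ce[i].round(0),s[i].tolist()) for i in range(1,nn) if s[i,4]>40])
E
```

```text
[430.03727375 149.04705554 156.86947807] 75.04560954799993
scene4 [(array([352., 185.]), [341, 173, 23, 24, 333])]
side4 [(array([171., 212.]), [160, 200, 22, 24, 314])]
```

View pics/scene4.png

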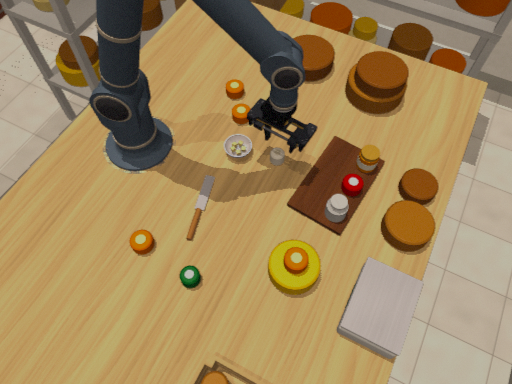

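View pics/side4.png

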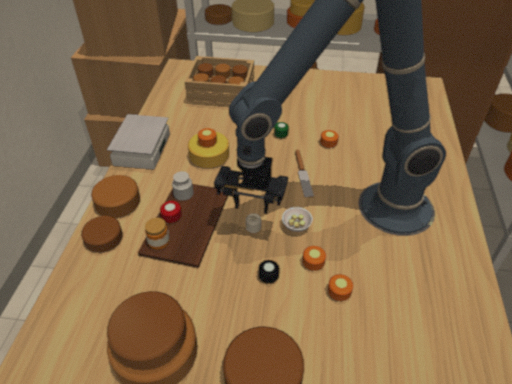

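Red is on the board between can and jar. Measure red's disc and also white again.

Run:
```python
from h import *
for f,q in(("scene4",(353,182)),("side4",(171,209))):
    c=pickle.load(open(f+".pkl","rb"));hsv=cv2.cvtColor(c["color"],cv2.COLOR_BGR2HSV).astype(int)
    u,v=q;r=8;w=hsv[v-r:v+r+1,u-r:u+r+1]
    nn,l,s,ce=cv2.connectedComponentsWithStats(((w[...,1]<90)&(w[...,2]>120)).astype(np.uint8))
    print(f,[(s[i,4],onz(c,ce[i]-r+q,58)) for i in range(1,nn) if s[i,4]>10])
for f,q in(("scene0",(277,153)),("side0",(254,218))):
    c=pickle.load(open(f+".pkl","rb"));hsv=cv2.cvtColor(c["color"],cv2.COLOR_BGR2HSV)
    u,v=q;r=10;cr=c["color"][v-r:v+r+1,u-r:u+r+1]
    m=((hsv[v-r:v+r+1,u-r:u+r+1,2]>150)&(hsv[v-r:v+r+1,u-r:u+r+1,1]<90)).astype(np.uint8)
    nn,l,s,ce=cv2.connectedComponentsWithStats(m);i=1+np.argmax(s[1:,4]);mm=(l==i);ys,xs=np.nonzero(mm)
    print(f,s[i].tolist(),onz(c,ce[i]-r+q,46)); cv2.imwrite(f"pics/w{f}.png",cv2.resize(np.hstack([cr,cr*mm[...,None].astype(np.uint8)]),None,fx=12,fy=12,interpolation=0))
```

```text
scene4 [(np.int32(59), array([673.67030512, 148.88690924]))]
side4 [(np.int32(57), array([672.57362912, 149.88025079]))]
scene0 [3, 4, 15, 12, 141] [428.142755   143.76915131]
side0 [2, 5, 16, 12, 138] [424.2489431  152.42426898]
```

View pics/wscene0.png

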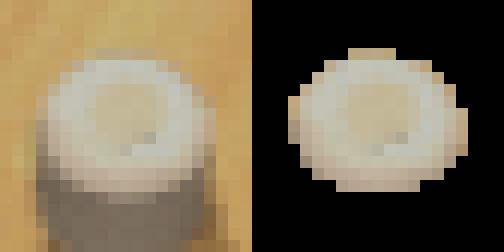

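View pics/wside0.png

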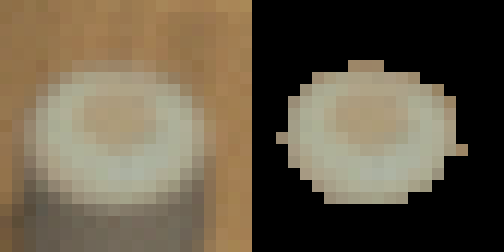

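Run:
```python
from h import *
for f,q in(("scene0",(277,151.5)),("side0",(253.25,217.5))):
    print(onz(pickle.load(open(f+".pkl","rb")),q,46))
```

```text
[426.10786612 148.03369081]
[425.29460281 147.91692552]
```

>>> {"op": "arm_command", "data": {"motion": [[-0.003,-0.001,-0.028,0,0,0,0.075],[0,0,-0.028,0,0,0,0.075],[0,0,-0.021,0,0,0,0.075],[0,0,0,0,0,0,0.075],[0,0,0,0,0,0,0.035],[0,0,0,0,0,0,0.035],[0,0,0,0,0,0,0.035],[0,0,0,0,0,0,0.035],[0,0,0,0,0,0,0.035],[0,0,0,0,0,0,0.035]], "newtons": 15}}

```text
t: 10.97
tcp_pos: [425.6, 147.8, 79.9]
eef_rot: [179.9, -0.1, 84.0]
wrist_force: [-0.3, -0.1, 5.0]
grip_width: 45.5
```

>>> {"op": "arm_command", "data": {"motion": [[0,0,0,0,0,0,0.035],[0,0,0,0,0,0,0.035]]}}

```text
t: 11.13
tcp_pos: [425.6, 147.9, 79.9]
eef_rot: [179.9, -0.0, 84.0]
wrist_force: [-0.3, -1.5, 6.6]
grip_width: 45.4
```

>>> {"op": "arm_command", "data": {"motion": [[0,0,0.03,0,0,0,0.035],[0,0,0.04,0,0,0,0.035],[0.02,0.0005,0.04,0,0,0,0.035],[0.035,0.0005,0.01,0,0,0,0.035],[0.035,0.0005,0,0,0,0,0.035],[0.035,0,0,0,0,0,0.035],[0.035,0,0,0,0,0,0.035],[0.035,0,0,0,0,0,0.035],[0.035,0,0,0,0,0,0.035],[0.0175,0,0,0,0,0,0.035]]}}

```text
t: 11.97
tcp_pos: [674.6, 148.2, 195.8]
eef_rot: [179.9, -0.0, 83.9]
wrist_force: [0.7, -0.2, -1.5]
grip_width: 45.5
```

>>> {"op": "arm_command", "data": {"motion": [[0,0,0,0,0,0,0.035],[0,0,-0.02,0,0,0,0.035],[0,0,-0.02,0,0,0,0.035],[0,0,0,0,0,0,0.035],[0,0,0,0,0,0,0.035],[0,0,0,0,0,0,0.035]]}}

```text
t: 12.47
tcp_pos: [671.1, 149.4, 157.3]
eef_rot: [180.0, -0.0, 84.0]
wrist_force: [0.2, 0.5, -0.6]
grip_width: 45.6
```

```bash
python3 snap.py 5 side wrist
python3 - <<'E'
import cv2
a=cv2.imread("pics/side5.png")[160:270,110:250]; b=cv2.imread("pics/wrist5.png")[130:320,130:380]
cv2.imwrite("pics/c5.png",cv2.hconcat([cv2.resize(a,(420,330)),cv2.resize(b,(380,330))]))
E
```

```text
[671.67212135 149.43357427 158.01899617] 45.20696777970762
```

View pics/c5.png

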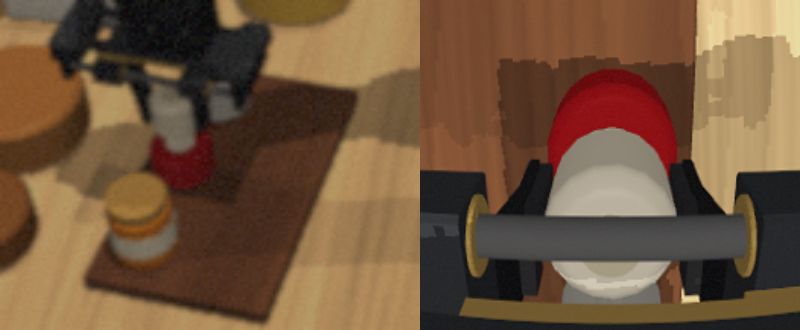

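>>> {"op": "arm_command", "data": {"motion": [[0.001,0,-0.012,0,0,0,0.035],[0,0,-0.006,0,0,0,0.035],[0,0,-0.002,0,0,0,0.035],[0,0,0,0,0,0,0.035],[0,0,0,0,0,0,0.035],[0,0,0,0,0,0,0.035]]}}

```text
t: 13.07
tcp_pos: [672.4, 149.1, 137.3]
eef_rot: [180.0, -0.0, 84.0]
wrist_force: [-0.8, -0.3, 6.2]
grip_width: 45.4
```

>>> {"op": "arm_command", "data": {"motion": [[0,0,0,0,0,0,0.05],[0,0,0,0,0,0,0.06],[0,0,0,0,0,0,0.065],[0,0,0,0,0,0,0.065],[0,0,0.02,0,0,0,0.065],[0,0,0.03,0,0,0,0.065],[0,0,0.035,0,0,0,0.065],[-0.02,0,0.02,0,0,0,0.075],[-0.03,-0.02,0,0,0,0,0.08],[-0.02,-0.03,0,0,0,0,0.08]]}}

```text
t: 13.9
tcp_pos: [600.8, 103.1, 242.9]
eef_rot: [179.9, -0.2, 84.4]
wrist_force: [0.4, -1.0, -0.8]
grip_width: 76.4
```

```bash
python3 snap.py 6 side scene
python3 - <<'E'
import cv2
a=cv2.imread("pics/side6.png")[160:270,110:250]; b=cv2.imread("pics/scene6.png")[120:230,290:430]
cv2.imwrite("pics/c6.png",cv2.hconcat([cv2.resize(a,(400,330)),cv2.resize(b,(400,330))]))
E
```

```text
[599.38996002  93.38834418 241.34933152] 78.65377082684323
```

View pics/c6.png

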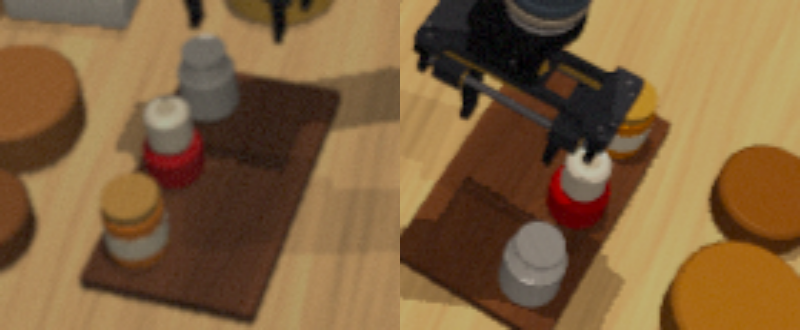

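>>> {"op": "arm_command", "data": {"motion": [[-0.018,-0.034,0,0,0,0,0.08],[-0.018,-0.034,0,0,0,0,0.08],[-0.018,-0.034,0,0,0,0,0.08],[-0.018,-0.034,0,0,0,0,0.08],[-0.018,-0.034,0,0,0,0,0.08],[-0.018,-0.034,0,0,0,0,0.08],[-0.018,-0.034,0,0,0,0,0.08],[-0.018,-0.034,-0.02,0,0,0,0.08],[-0.018,-0.034,-0.02,0,0,0,0.08],[-0.018,-0.034,-0.02,0,0,0,0.08]]}}

```text
t: 14.83
tcp_pos: [423.7, -238.5, 183.5]
eef_rot: [179.9, 0.0, 84.0]
wrist_force: [0.5, -0.3, 0.2]
grip_width: 80.0
```

>>> {"op": "arm_command", "data": {"motion": [[-0.015,-0.034,-0.02,0,0,0,0.08],[-0.015,-0.033,-0.01,0,0,0,0.08],[0,0,0,0,0,0,0.08],[0,0,0,0,0,0,0.08],[0,0,0,0,0,0,0.08]]}}

```text
t: 15.25
tcp_pos: [395.0, -303.2, 153.9]
eef_rot: [180.0, -0.0, 84.0]
wrist_force: [-0.0, -0.2, 0.6]
grip_width: 79.5
```

```bash
python3 -c "
from bench import r
o=r.get_obs();print(o['joint_positions'].round(0),o['tcp_pos'])"
```

```text
[ 29.  21.   4. 119.  -2.  40.  29.] [ 394.95657328 -303.18978855  153.89111624]
```

>>> {"op": "arm_command", "data": {"motion": [[-0.004,-0.0073,-0.02,0,0,0,0.08],[0,0,-0.028,0,0,0,0.08],[0,0,-0.026,0,0,0,0.08],[0,0,0,0,0,0,0.08],[0,0,0,0,0,0,0.08],[0,0,0,0,0,0,0.044],[0,0,0,0,0,0,0.044],[0,0,0,0,0,0,0.044],[0,0,0,0,0,0,0.044],[0,0,0,0,0,0,0.044]], "newtons": 18}}

```text
t: 16.08
tcp_pos: [390.8, -311.0, 80.8]
eef_rot: [179.9, 0.0, 84.0]
wrist_force: [-1.3, 0.3, 0.8]
grip_width: 54.6
```

>>> {"op": "arm_command", "data": {"motion": [[0,0,0,0,0,0,0.044],[0,0,0,0,0,0,0.044]]}}

```text
t: 16.25
tcp_pos: [390.8, -311.0, 80.7]
eef_rot: [179.9, 0.0, 84.0]
wrist_force: [-1.0, 1.5, 6.0]
grip_width: 53.0
```

>>> {"op": "arm_command", "data": {"motion": [[0,0,0.035,0,0,0,0.044],[0,0,0.04,0,0,0,0.044],[0.0125,0.0345,0.04,0,0,6,0.044],[0.0125,0.0345,0.015,0,0,6,0.044],[0.0125,0.0345,0,0,0,6,0.044],[0.0125,0.0345,0,0,0,6,0.044],[0.0125,0.0345,0,0,0,6,0.044],[0.0125,0.0345,0,0,0,6,0.044],[0.0125,0.0345,0,0,0,6,0.044],[0.0125,0.0345,0,0,0,6,0.044]]}}

```text
t: 17.08
tcp_pos: [487.5, -41.2, 200.7]
eef_rot: [-180.0, -0.0, 132.3]
wrist_force: [1.3, -0.7, -0.2]
grip_width: 53.2
```

>>> {"op": "arm_command", "data": {"motion": [[0.0125,0.0345,0,0,0,6,0.044],[0.0125,0.0345,0,0,0,6,0.044],[0.0125,0.0345,0,0,0,6,0.044],[0.0125,0.0345,0,0,0,6,0.044],[0.0125,0.0345,0,0,0,6,0.044],[0.0125,0.0345,0,0,0,6,0.044],[0.0125,0.0345,0,0,0,6,0.044],[0,0,0,0,0,0,0.044],[0,0,0,0,0,0,0.044]]}}

```text
t: 17.83
tcp_pos: [574.7, 201.3, 200.1]
eef_rot: [179.9, -0.1, 174.2]
wrist_force: [-0.1, -0.4, -2.4]
grip_width: 53.1
```

>>> {"op": "arm_command", "data": {"motion": [[0.013,0.028,0,0,0,0,0.044],[0.013,0.028,-0.02,0,0,0,0.044],[0,0,-0.02,0,0,0,0.044],[0,0,-0.02,0,0,0,0.044],[0,0,0,0,0,0,0.044],[0,0,0,0,0,0,0.044],[0,0,0,0,0,0,0.044]]}}

```text
t: 18.42
tcp_pos: [601.7, 253.6, 141.6]
eef_rot: [-180.0, 0.1, 173.9]
wrist_force: [1.2, 0.2, -0.4]
grip_width: 53.3
```

```bash
python3 snap.py 7 wrist side
```

```text
[601.93727501 254.29721766 142.39343786] 53.14890785466833
```

View pics/side7.png

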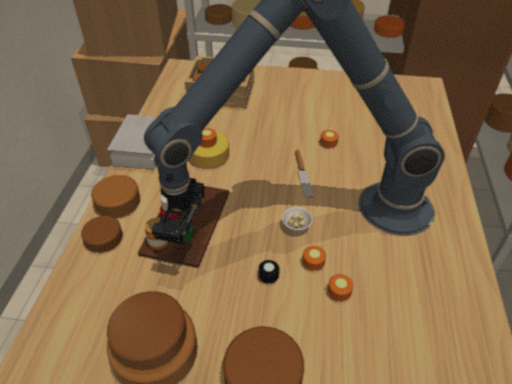

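View pics/wrist7.png

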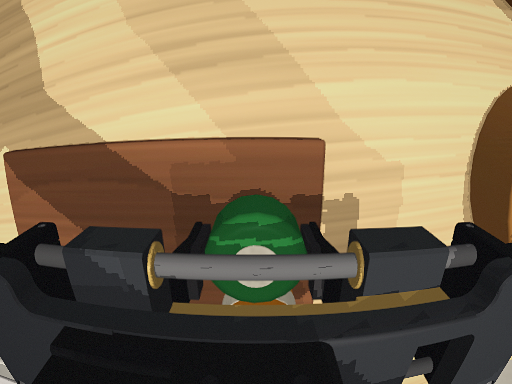

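>>> {"op": "arm_command", "data": {"motion": [[-0.001,0.0025,-0.015,0,0,0,0.044],[0,0,-0.012,0,0,0,0.044],[0,0,-0.008,0,0,0,0.044],[0,0,0,0,0,0,0.044],[0,0,0,0,0,0,0.044],[0,0,0,0,0,0,0.044]]}}

```text
t: 19.02
tcp_pos: [600.4, 257.3, 106.1]
eef_rot: [180.0, 0.0, 174.0]
wrist_force: [0.2, -0.2, -1.0]
grip_width: 53.1
```

>>> {"op": "arm_command", "data": {"motion": [[0,0,-0.005,0,0,0,0.044],[0,0,-0.0025,0,0,0,0.044],[0,0,0,0,0,0,0.044],[0,0,0,0,0,0,0.044],[0,0,0,0,0,0,0.044]]}}

```text
t: 19.43
tcp_pos: [600.4, 257.4, 98.8]
eef_rot: [180.0, 0.1, 174.0]
wrist_force: [0.1, -0.7, 4.3]
grip_width: 53.2
```

>>> {"op": "arm_command", "data": {"motion": [[0,0,0,0,0,0,0.06],[0,0,0,0,0,0,0.07],[0,0,0,0,0,0,0.075],[0,0,0,0,0,0,0.075],[0,0,0.02,0,0,0,0.075],[0,0,0.035,0,0,0,0.075],[0,0,0.04,0,0,0,0.075],[-0.01,0,0.04,0,0,0,0.075],[-0.02,-0.03,0.03,0,0,0,0.075],[-0.02,-0.035,0.02,0,0,0,0.075]]}}

```text
t: 20.27
tcp_pos: [553.8, 201.2, 281.7]
eef_rot: [179.7, 0.2, 174.3]
wrist_force: [0.5, -0.6, 0.8]
grip_width: 74.7
```

>>> {"op": "arm_command", "data": {"motion": [[-0.015,-0.038,0,0,0,0,0.075],[-0.015,-0.038,0,0,0,0,0.075],[-0.015,-0.038,0,0,0,0,0.075],[-0.015,-0.038,0,0,0,0,0.075],[0,-0.038,0,0,0,0,0.075],[0,-0.038,0,0,0,0,0.075],[0,0,0,0,0,0,0.075],[0,0,0,0,0,0,0.075]]}}

```text
t: 20.93
tcp_pos: [493.5, -32.4, 278.2]
eef_rot: [-180.0, -0.0, 173.7]
wrist_force: [0.3, 0.9, 0.3]
grip_width: 74.8
```

```bash
python3 snap.py 8 scene side
python3 - <<'E'
from h import *
import cv2
for f,L in(("scene8",dict(green=(0,62),)),("side8",dict(green=(0,62),))):
    c=pickle.load(open(f+".pkl","rb"));hsv=cv2.cvtColor(c["color"],cv2.COLOR_BGR2HSV)
    m=cv2.inRange(hsv,(45,90,20),(90,255,255));nn,l,s,ce=cv2.connectedComponentsWithStats(m);i=1+np.argmax(s[1:,4]);print(f,s[i].tolist(),ce[i])
    a,b,w,h,_=s[i];sub=hsv[b-2:b+h+2,a-1:a+w+1]
    nn,l,s,ce=cv2.connectedComponentsWithStats(((sub[...,1]<80)&(sub[...,2]>110)).astype(np.uint8))
    for i in range(1,nn):
        if s[i,4]>10: print("green disc",s[i,4],onz(c,ce[i]+(a-1,b-2),62))
a=cv2.imread("pics/side8.png")[160:270,110:250]; b=cv2.imread("pics/scene8.png")[120:230,290:430]
cv2.imwrite("pics/c8.png",cv2.hconcat([cv2.resize(a,(400,330)),cv2.resize(b,(400,330))]))
for f,w in(("scene8",(335,150,375,200)),("side8",(155,185,190,225))):
    c=pickle.load(open(f+".pkl","rb"));X=cloud(c,w);m=abs(X[...,2]-104)<5;p=X[m][:,:2].astype(np.float32);print(f,"white",cv2.minEnclosingCircle(p),len(p))
E
```

```text
[493.75697675 -29.0538365  278.30049159] 74.95646605109054
scene8 [335, 139, 18, 20, 227] [342.8722467  149.31718062]
green disc 50 [601.85119739 258.77867428]
side8 [175, 232, 20, 21, 256] [184.8984375  243.31640625]
green disc 56 [601.01824863 258.72186707]
scene8 white ((674.3214721679688, 146.046630859375), 22.735536575317383) 155
side8 white ((670.4689331054688, 151.08387756347656), 21.283594131469727) 110
```

View pics/c8.png

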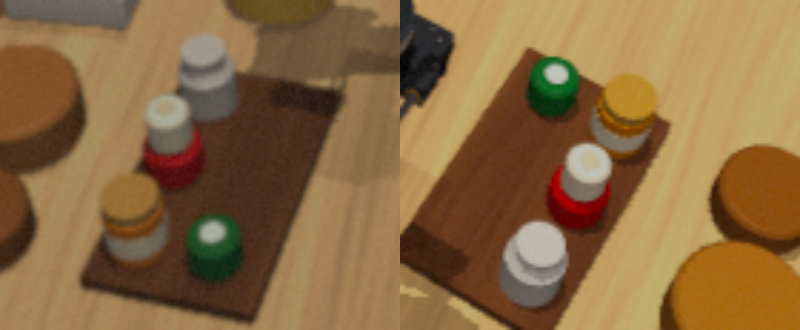

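View pics/scene8.png

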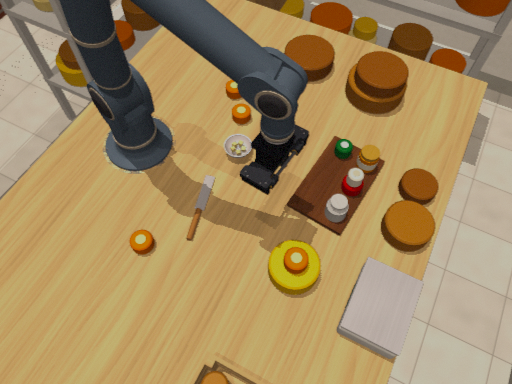

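```bash
python3 -c "
from bench import r
print(r.get_obs()['t']);print(r.close_job())"
```

```text
21.0333
the job is handed in; nothing more can be done
None
```

All four cheeses are placed, the gripper is open and clear of everything, and I handed the job in at about 21 s. No verdict comes back, so the offsets below are my own camera measurements after placing.

| Cheese | Offset from target | Limit |
|---|---|---|
| Orange on the big wheel | about 2 mm off centre | 15 mm |
| Red between jar and can | about 1 mm from the midpoint | 14 mm off the jar–can line |
| White on red | about 1 mm off centre | 11 mm |
| Green in front of the jar | about 81 mm centre to centre, 2 mm sideways | 69–97 mm, 15 mm sideways |

- **Choosing the orange cheese:** I took the one at scene pixel (262, 197), about 455 mm from the base. The three look-alikes are all within about 380 mm.
- **Standing upright:** in the last scene and side pictures the white, red and green cheeses stand upright. I checked orange just after its placing and saw it again in the last scene picture.
- **Black cheese:** the arm never came close to it. In the last scene picture the arm was in front of it; the side picture taken just before green was set down showed it in its place.
- **Disagreements:** the scene and side views differed by up to about 6 mm on the tops of the wheel, orange, white, jar and can, so I used their mean there. Where I could use the paper discs, the two views agreed to about 2 mm. The white-on-red and orange-on-wheel offsets rely on those means.

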